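# Set the air regulator to 3 and lock it

### The job

Set the air regulator on the counter to 3 for the blow gun: pull its round black knob up to unlock it, turn it clockwise until the 3 stands in the small window, then press the knob back down until it has dropped into its notch, fully home and locked, and let go. The notches no longer sit quite at the numbers, so feel for the one by the 3 with light pressure and small turns; do not force the knob, neither down nor round, and leave everything else where it lies.

Things in the scene. Friction and masses are not known exactly. Their poses are not given: they have to be found in the camera images.
- regulator: compressed-air regulator, fixed, its x axis pointing away from the robot (yaw within 0.4 rad). Origin on the counter straight below the knob's axis, z up. Steel riser pipe 90 mm to its +y side, brass coupler to 79 mm on its -y side, both below 165 mm. A dark 45 degree cone surrounds the foot of the knob: 90 mm across at 184 mm height, 63 mm at 202 mm; nothing else is beside the knob.
- window (a point): centre of the small white-framed window in the cone (28 mm wide, 20 mm along the slope, glazed), 39 mm from the knob's axis on the regulator's +x side, 196 mm above the counter. Black digits 15 mm high on a white drum pass behind it.
- drum_turn (a joint): angle of the number drum, rad: 0.8 x the number in the middle of the window (numbers 0 to 7; the 3 is in the middle at 2.4; it starts between 0.1 and 0.85). The drum turns with the knob and grows as the knob is turned clockwise seen from above (a negative turn about world z). It stays where it is left; friction 0.10 N m.
- knob_lift (a joint): height of the knob above its locked place, m: 0 = fully down, 0.008 = pulled up to its end stop (an orange band then shows below it). It stays where it is left; sliding it takes about 4 N either way.
- knob_grip (a point): centre of the black knob, on its upright axis, 20 mm below its flat top. The knob is a ribbed cylinder 54 mm in diameter, 46 mm tall; fully down it stands from 206 to 252 mm above the counter and this point is at 232 mm; the point rises with the knob.
- knob: the black knob; origin on its axis at its lower face. One hidden lug under it runs in the lock ring. While the knob is down near the numbers 0 and 1 the lug lies in a wide slot that ends soon after the 1, so the knob must be up to turn past it. The lug is clear of the ring when knob_lift is 0.006 or more.
- lock_ring: hidden steel ring below the knob, with one notch per number from 2 to 7, 0.8 rad apart. By wear all are off their numbers by one unknown amount, up to 0.25 rad either way; the notch leaves 0.012 rad of play each side. Over it the knob goes down to 0; elsewhere the lug lands on the ring at a knob_lift of about 0.0055. A push of 6 to 10 N is enough; over 15 N between lug and ring is forcing it.
- drill_case: black plastic drill case, 250 x 330 x 87 mm, lying flat; leave alone
- wrench_a: steel open-end wrench, 190 mm; leave alone
- wrench_b: steel open-end wrench, 160 mm; leave alone
- tile: white ceramic tile offcut, 140 x 85 x 8 mm; leave alone
- clamp: orange bar clamp lying flat, 230 mm; leave alone
- blow_gun: air blow gun with blue grip, lying flat, 230 mm; leave alone
- tape_measure: yellow tape measure, 75 x 36 x 70 mm, upright; leave alone

How it is judged (in metres and radians):
On the way, in this order (a step that is already met when the one before it is completed fails the run):
1. the knob is pulled up, unlocked (value of joint knob_lift above 0.006 m), for 0.1 s.
2. with the knob up, the 3 is brought into the window (value of joint drum_turn between 2.04 and 2.76 rad and value of joint knob_lift above 0.004 m), for 0.1 s.
At the end, for the whole second after the job is handed in: The drum rests within 0.36 rad of the 3's middle position (2.04 to 2.76 rad; the next number is 0.8 away), with the knob down in the notch, less than 1.5 mm above its locked place (value of joint drum_turn between 2.04 and 2.76 rad and value of joint knob_lift below 0.0015 m and velocity of joint drum_turn between -0.05 and 0.05 rad/s); the robot touches nothing.
It fails at once if the lug is forced against the lock ring (over 15 N): knob pressed hard on closed notches or turned against them (contact force between knob and lock_ring above 15 N).
It fails at once if something else on the counter is shifted by more than 15 mm (distance of any of drill_case, wrench_a, wrench_b, tile, clamp, blow_gun, tape_measure from where it was at the start of the episode above 0.015 m).
It also fails if it takes over 64 s, if anything falls off the work surface, if the arm or the gripper's body presses on something with over 40 N, if the wrist force passes 120 N, or if a joint passes its speed limit or range.

### The arm

A 6-joint arm with a two-finger parallel gripper is mounted at the origin on the work surface. World frame = base frame: x ahead of the robot, y to its left, z up, the work surface at z = 0. Lengths are in mm, angles in rad, forces in N, time in s.
With the tool pointing down it reaches from about 350 to 875 mm from the base axis. Payload 4.2 kg.
Tool frame: the origin (TCP) lies at the very end of the fingers, on their centre line; the grasp point (between the pads) lies 19 mm behind it; y points along the fingers, z is the direction in which the jaws open and shut, and the axes are right-handed (so a half turn about y gives the same grasp; the last joint's range is limited). The gripper opens to 85 mm and grips with 20 to 120 N. Pads are 22 mm wide; open, the fingers measure 114 mm over their backs; the gripper's body (76 mm by 85 mm) begins 54 mm behind the grasp point. The pads swing forward as they close: fully open they stand 13 mm farther back than shut.
Start: joints at [-1.085, 0.385, 0.008, 0, -1.194, -0.259], TCP at [140.556, -608.969, 231.312] pointing down, gripper open.
Joint ranges: [-3.14, 3.14], [-1.21, 2.06], [-1.07, 1.41], [-3.16, 2.05], [-2.99, -0.16], [-3.1, 3.1]. Speed limits (rad/s): [2.79, 2.79, 3.14, 3.14, 3.14, 3.14].

### API

Orientations are given as a unit quaternion [x, y, z, w].
In Python, from bench import arm gives the robot as it stands.
- The arm moves only by the shell command python3 -m creep 'ROWS'. ROWS is JSON, a list of rows, each an object with "delta_pos": the shift along the tool's x, y, z in mm, a list of three; "rot": the turn, a rotation vector about the tool's x, y, z in rad, a list of three; "jaw": the finger opening in mm, from 0 to 85.4. A call has exactly 10 rows; each row shifts and turns the commanded pose from where the row before left it, along the tool's axes as they then stand; what a row does not reach is not made up. A row lasts 1/12 s, in which the tool goes at most 41.7 mm and 7.16 degrees, less where a joint would pass 70% of its speed; a pose out of reach is approached as far as the arm can. A call is refused whole if a number of a shift passes 41.7 or a number of a turn 0.125, either way. A call with a gripper value outside its range is refused whole. The fingers move at their own pace and stop on an object; the grip force is fixed at half the most. Time passes only in rows, so rows that do not move let the fingers close, or fill a call up. It gives the time, the measured TCP pose, the force and the opening at its end, in the units of the state.
- arm.read_state(): the state, without advancing time (a new reading comes with each control period).
- arm.get_image(name): name is "scene" or "top"; returns the picture (384x512x3 uint8, red, green, blue); there is no depth.
- arm.calibration(name): a dict with "intrinsics" (3x3 intrinsics, pixels), "dist_coeffs" ([k1, k2, p1, p2, k3] as OpenCV has them; the pictures are not rectified), "R" (3x3) and "t" (3): a world point X has camera coordinates R X + t. Camera axes: x right, y down, z forward; pixel columns grow to the right and rows downward; lengths in mm; the calibration is good to about 2 mm. A picture is of the moment at which its call begins. calibration takes no time and is no camera call.
- arm.job_done(): hands the job in, once; it reports no verdict.
Trained networks look in the newest picture that a camera, given by its name, has taken for a name from the list of things; names that differ only in an ending like _2 or _b are one class to them, and where a whole thing is asked for, a point or a joint stands for the part that bears it (a point fixed in the world has none). Each returns a list of dicts, best first, with "p" (0 to 1); they miss things now and then, are a little off and sometimes report something else, mostly with a low value. They report only what shows in the picture. A call takes as long as a camera call.
- arm.find_in(camera, target): "location" ([column, row] in pixels, amid what is visible of it).
- arm.masks_of(camera, target): "pixels" (384x512 bool, what is visible of it) and "location" ([column, row] in pixels, amid what is visible of it).
The state is a dict: "clock": time; "joints": joint angles; "joint_vel": joint speeds; "joint_efforts": joint torques, N m; "position": TCP position; "ee_rot": TCP orientation; "contact_force": force on the tool from outside, world axes, zero at the start; "wrist_torque": the same for the moment, N m; "gripper_width": finger opening in mm.
Only numpy, scipy, OpenCV 4.12 (cv2) and the standard library are available. Lean on these libraries where they do the work, as an engineer would, in place of code of your own. Each camera call takes 0.05 s, during which the arm holds its last target. There are 200 camera calls.

## Working session

There is one attempt and no reset: what is moved stays moved. The work goes in short steps, Python scripts to look and compute and a shell command to move; the robot and the scene stay as the last step left them, time stands still between calls to the robot, and variables do not carry over. Pictures are saved under pics/ and viewed, about 8 in all and at most 12, crops included, and the job is handed in when it is done.

```bash
mkdir -p pics
cat > h.py <<'E'
import numpy as np, cv2
from bench import arm
from scipy.spatial.transform import Rotation as Ro
def ray(cam,uv):
    c=arm.calibration(cam);K=np.array(c["intrinsics"],float);R=np.array(c["R"]);t=np.array(c["t"])
    p=cv2.undistortPoints(np.array([[uv]],float),K,np.array(c["dist_coeffs"],float))[0,0]
    return -R.T@t, R.T@np.array([p[0],p[1],1])
def atz(cam,uv,z):
    o,d=ray(cam,uv);return o+d*(z-o[2])/d[2]
def tri(u1,u2):
    o1,d1=ray("scene",u1);o2,d2=ray("top",u2)
    s=np.linalg.lstsq(np.stack([d1,-d2],1),o2-o1,rcond=None)[0]
    a=o1+d1*s[0];b=o2+d2*s[1];return (a+b)/2,np.linalg.norm(a-b)
def proj(cam,X):
    c=arm.calibration(cam)
    return cv2.projectPoints(np.array([X],float),cv2.Rodrigues(np.array(c["R"],float))[0],np.array(c["t"],float),np.array(c["intrinsics"],float),np.array(c["dist_coeffs"],float))[0][0,0]
def save(img,n): cv2.imwrite(n,img[...,::-1])
E
python3 - <<'E'
from h import *
a=arm.get_image("scene");b=arm.get_image("top")
im=np.vstack([a,b]);im=np.hstack([a,b]);save(cv2.resize(im,(800,300),interpolation=cv2.INTER_AREA),"pics/1.png")
for n in ["knob","window","regulator","knob_grip"]:
  r={}
  for c in ["scene","top"]:
    f=arm.find_in(c,n);r[c]=f[0]["location"] if f else None;print(n,c,[(x["p"],x["location"]) for x in f[:2]])
  if all(v is not None for v in r.values()):print(tri(r["scene"],r["top"]))
s=arm.read_state();print(s)
for c in["scene","top"]:print(c,ray(c,(256,192)))
E
```

```text
knob scene [(0.17, [173.0, 172.5])]
knob top [(0.74, [259.5, 183.1]), (0.34, [254.6, 187.3])]
(array([669.6237977 ,   1.88504245, 248.39793223]), np.float64(241.19115080053598))
window scene [(0.96, [250.1, 201.7])]
window top [(0.81, [255.0, 187.7])]
(array([554.77829291,  60.50977836, 133.78953446]), np.float64(7.4974137563563925))
regulator scene [(0.58, [246.7, 199.5])]
regulator top [(0.81, [259.1, 188.6])]
(array([555.55467016,  46.30883272, 133.80672164]), np.float64(1.0595891181518033))
knob_grip scene [(0.59, [246.1, 176.6])]
knob_grip top [(0.74, [264.6, 186.2])]
(array([550.78844084,  29.88875228, 218.42263315]), np.float64(0.031495901863903795))
{'clock': 0.5, 'joints': array([-1.08538686e+00,  3.84726799e-01,  7.80306787e-03, -3.16082858e-05,
       -1.19399038e+00, -2.58615548e-01]), 'joint_vel': array([0.00031732, 0.00043512, 0.00131851, 0.00181837, 0.00047793,
       0.00274331]), 'joint_efforts': array([ 2.69185120e-04, -3.91689026e+01,  1.88443583e+01,  4.18708205e+00,
       -7.15113256e-04,  3.04572282e-06]), 'position': array([ 140.55213703, -608.92689665,  231.25317346]), 'ee_rot': array([-0.70252325, -0.08000248,  0.08001339,  0.70260839]), 'contact_force': array([0.7912946 , 0.43210896, 0.10452306]), 'wrist_torque': array([0.00627746, 0.01730984, 0.00049715]), 'gripper_width': 85.3450369121335}
scene (array([1054.03613548,  907.33486128,  848.75316668]), array([-0.43558481, -0.70071806, -0.56534438]))
top (array([ 392.50592299,   19.28457644, 1426.05717357]), array([ 0.11744081,  0.02794529, -0.9928642 ]))
```

View pics/1.png

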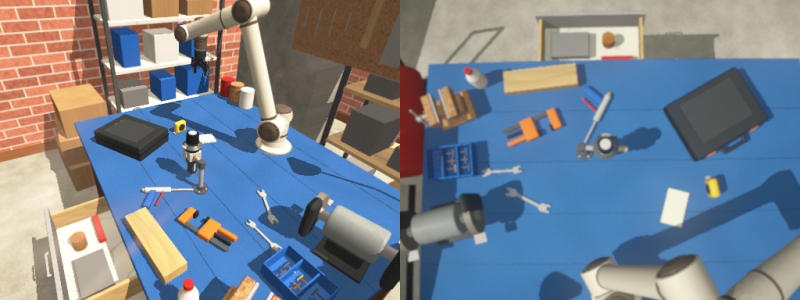

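The overview shows the regulator near scene px (247,180) and top px (262,187). The window faces the scene camera. Next I'll zoom in on both.

Run:
```python
from h import *
a=arm.get_image("scene");b=arm.get_image("top")
A=cv2.resize(a[155:225,210:280],(400,400),interpolation=cv2.INTER_CUBIC);B=cv2.resize(b[150:220,225:295],(400,400),interpolation=cv2.INTER_CUBIC)
for dx in range(0,70,10):
  for im in(A,B):
    cv2.putText(im,str(dx),(int(dx*400/70),8),0,.3,(255,255,0));cv2.putText(im,str(dx),(0,int(dx*400/70)+5),0,.3,(255,255,0))
save(np.hstack([A,B]),"pics/2.png")
for c in("scene","top"):
  for n in("knob","window","knob_grip"):
    for m in arm.masks_of(c,n)[:1]:
      y,x=np.nonzero(m["pixels"]);print(c,n,m["p"],m["location"],x.min(),x.max(),y.min(),y.max(),len(x))
for X in([551,30,252],[551,30,206],[551,30,196],[590,30,196]):print(X,proj("scene",X),proj("top",X))
```

```text
scene knob 0.66 [244.2, 173.4] 237 255 166 184 290
scene window 0.74 [248.0, 200.5] 234 265 166 248 1359
scene knob_grip 0.54 [245.1, 178.9] 238 254 166 185 294
top knob 0.67 [259.9, 182.3] 252 272 175 196 360
top window 0.97 [254.5, 187.3] 225 290 171 204 1385
top knob_grip 0.65 [264.0, 189.2] 253 273 174 196 385
[551, 30, 252] [246.21400648 168.16473971] [264.42558258 184.45427059]
[551, 30, 206] [246.0132112  179.69509479] [264.60909354 186.71054395]
[551, 30, 196] [245.97070291 182.13539179] [264.64719687 187.17903429]
[590, 30, 196] [236.00589406 185.04233748] [264.46336809 173.14980277]
```

View pics/2.png

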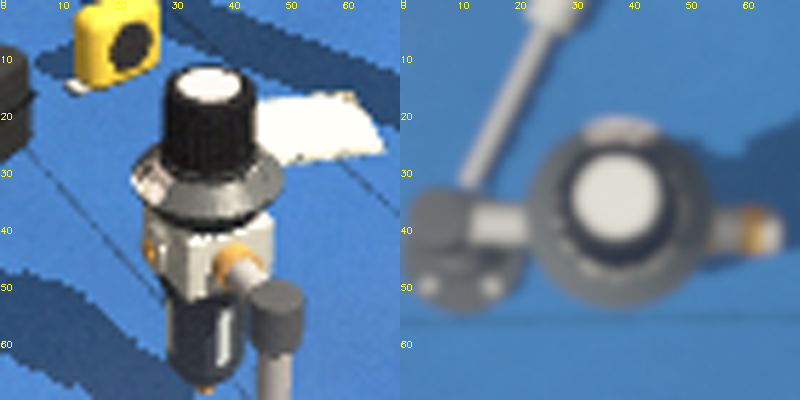

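Knob top centre is at scene (246.5,169.7) and top (262.8,184.3). The window is at top (263,173), so yaw is near 0. I'll triangulate, then read the start number from averaged frames.

Run:
```python
from h import *
print(tri((246.2,169.4),(262.4,183.9)),atz("top",(262.4,183.9),252),atz("scene",(246.2,169.4),252))
print("win",atz("top",(263.2,172.6),196))
T=np.mean([arm.get_image("top")[160:200,240:285].astype(float) for _ in range(4)],0)
S=np.mean([arm.get_image("scene")[170:200,225:270].astype(float) for _ in range(4)],0)
def up(i): 
  i=np.clip((i-i.min())/(i.max()-i.min())*255,0,255).astype(np.uint8);return cv2.resize(i,(400,int(400*i.shape[0]/i.shape[1])),interpolation=cv2.INTER_LANCZOS4)
t=up(T[8:22,12:36]);s=up(S[10:24,7:31]);save(np.hstack([t,s]),"pics/3.png")
q=Ro.from_quat(arm.read_state()["ee_rot"]).as_matrix();print(q.round(3))
```

```text
(array([553.22889969,  35.02239814, 250.3423949 ]), np.float64(1.0870026808184194)) [552.54419264  35.29693455 252.        ] [555.01795361  37.05812952 252.        ]
win [591.58544323  33.46382368 196.        ]
[[ 0.974  0.    -0.225]
 [ 0.225 -0.     0.974]
 [ 0.    -1.    -0.   ]]
```

View pics/3.png

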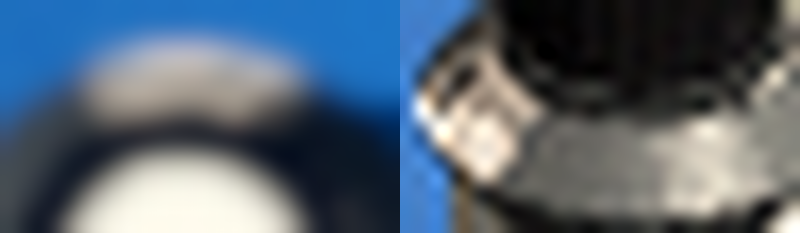

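Picture 3 (scene half) shows a dark digit at about scene px (235.4,184.9), towards the window's -y end, with bare drum beside it. I'll convert that into an angle and plan the approach.

Run:
```python
from h import *
for a in(-.5,-.4,-.3,-.2,-.1,0,.1,.2,.4):
  print(a,proj("scene",[553.5+39*np.cos(a),35.5+39*np.sin(a),196]).round(1),proj("top",[553.5+39*np.cos(a),35.5+39*np.sin(a),196]).round(1))
q=Ro.from_quat(arm.read_state()["ee_rot"]);p=arm.read_state()["position"]
print(q.inv().apply(np.array([553.5,35.5,290])-p))
```

```text
-0.5 [234.8 183. ] [269.3 173.9]
-0.4 [234.8 183.6] [268.  173.3]
-0.3 [235.  184.2] [266.6 172.8]
-0.2 [235.3 184.9] [265.3 172.5]
-0.1 [235.6 185.4] [263.9 172.3]
0 [236.1 186. ] [262.5 172.3]
0.1 [236.7 186.6] [261.  172.4]
0.2 [237.4 187.1] [259.7 172.6]
0.4 [239. 188.] [257.  173.5]
[547.2653498  -58.68060386 535.1114632 ]
```

The digit sits about 0.2 rad past the middle, so it is the 0 and the drum is at about 0.15–0.25. Moving above the knob now.

```bash
python3 -m creep '[{"delta_pos":[27.4,-2.9,26.8],"rot":[0,0,0],"jaw":85},{"delta_pos":[27.4,-2.9,26.8],"rot":[0,0,0],"jaw":85},{"delta_pos":[27.4,-2.9,26.8],"rot":[0,0,0],"jaw":85},{"delta_pos":[27.4,-2.9,26.8],"rot":[0,0,0],"jaw":85},{"delta_pos":[27.4,-2.9,26.8],"rot":[0,0,0],"jaw":85},{"delta_pos":[27.4,-2.9,26.8],"rot":[0,0,0],"jaw":85},{"delta_pos":[27.4,-2.9,26.8],"rot":[0,0,0],"jaw":85},{"delta_pos":[27.4,-2.9,26.8],"rot":[0,0,0],"jaw":85},{"delta_pos":[27.4,-2.9,26.8],"rot":[0,0,0],"jaw":85},{"delta_pos":[27.4,-2.9,26.8],"rot":[0,0,0],"jaw":85}]'
python3 -m creep '[{"delta_pos":[27.4,-2.9,26.8],"rot":[0,0,0],"jaw":85},{"delta_pos":[27.4,-2.9,26.8],"rot":[0,0,0],"jaw":85},{"delta_pos":[27.4,-2.9,26.8],"rot":[0,0,0],"jaw":85},{"delta_pos":[27.4,-2.9,26.8],"rot":[0,0,0],"jaw":85},{"delta_pos":[27.4,-2.9,26.8],"rot":[0,0,0],"jaw":85},{"delta_pos":[27.4,-2.9,26.8],"rot":[0,0,0],"jaw":85},{"delta_pos":[27.4,-2.9,26.8],"rot":[0,0,0],"jaw":85},{"delta_pos":[27.4,-2.9,26.8],"rot":[0,0,0],"jaw":85},{"delta_pos":[27.4,-2.9,26.8],"rot":[0,0,0],"jaw":85},{"delta_pos":[27.4,-2.9,26.8],"rot":[0,0,0],"jaw":85}]'
python3 -m creep '[{"delta_pos":[0,0,0],"rot":[0,-0.12,0],"jaw":85},{"delta_pos":[0,0,0],"rot":[0,-0.12,0],"jaw":85},{"delta_pos":[0,0,0],"rot":[0,-0.12,0],"jaw":85},{"delta_pos":[0,0,0],"rot":[0,-0.12,0],"jaw":85},{"delta_pos":[0,0,0],"rot":[0,-0.12,0],"jaw":85},{"delta_pos":[0,0,0],"rot":[0,-0.12,0],"jaw":85},{"delta_pos":[0,0,0],"rot":[0,-0.12,0],"jaw":85},{"delta_pos":[0,0,0],"rot":[0,-0.12,0],"jaw":85},{"delta_pos":[0,0,0],"rot":[0,-0.12,0],"jaw":85},{"delta_pos":[0,0,0],"rot":[0,-0.12,0],"jaw":85}]'
python3 -m creep '[{"delta_pos":[0,0,0],"rot":[0,-0.12,0],"jaw":85},{"delta_pos":[0,0,0],"rot":[0,-0.12,0],"jaw":85},{"delta_pos":[0,0,0],"rot":[0,-0.12,0],"jaw":85},{"delta_pos":[0,0,0],"rot":[0,-0.12,0],"jaw":85},{"delta_pos":[0,0,0],"rot":[0,-0.12,0],"jaw":85},{"delta_pos":[0,0,0],"rot":[0,-0.12,0],"jaw":85},{"delta_pos":[0,0,0],"rot":[0,0,0],"jaw":85},{"delta_pos":[0,0,0],"rot":[0,0,0],"jaw":85},{"delta_pos":[0,0,0],"rot":[0,0,0],"jaw":85},{"delta_pos":[0,0,0],"rot":[0,0,0],"jaw":85}]'
cat > st.py <<'E'
from h import *
s=arm.read_state();q=Ro.from_quat(s["ee_rot"]);M=q.as_matrix()
print("clk",round(s["clock"],2),"pos",s["position"].round(2),"yaw_x",np.arctan2(M[1,0],M[0,0]).round(4),"F",np.round(s["contact_force"],2),"T",np.round(s["wrist_torque"],3),"w",round(s["gripper_width"],2))
E
python3 - <<'E'
from st import *
print(s["joints"].round(3),M.round(3))
c=q.inv().apply(np.array([553.5,35.5,214])-s["position"]);print(c)
save(np.hstack([cv2.resize(arm.get_image(n)[130:230,200:300],(400,400),interpolation=cv2.INTER_CUBIC) for n in("scene","top")]),"pics/4.png")
E
```

```text
clock: 2.13
position: [347.9, -284.5, 260.9]
ee_rot: [0.703, 0.08, -0.08, -0.702]
contact_force: [1.0, -0.8, -0.0]
gripper_width: 84.9
clock: 2.97
position: [554.6, 38.4, 289.8]
ee_rot: [-0.703, -0.08, 0.08, 0.703]
contact_force: [0.8, -0.9, 0.2]
gripper_width: 84.7
clock: 3.8
position: [554.0, 36.5, 289.4]
ee_rot: [0.533, 0.464, -0.464, -0.533]
contact_force: [0.3, 0.3, -0.3]
gripper_width: 85.0
clock: 4.63
position: [554.0, 36.5, 289.3]
ee_rot: [0.338, 0.621, -0.621, -0.338]
contact_force: [0.5, 0.1, -0.1]
gripper_width: 85.0
clk 4.63 pos [553.98  36.51 289.34] yaw_x 2.1451 F [ 0.5   0.08 -0.06] T [ 0.027 -0.04   0.017] w 85.01
[ 0.358  0.229 -0.068 -0.    -1.273  0.216] [[-0.543  0.    -0.84 ]
 [ 0.84   0.    -0.543]
 [ 0.    -1.    -0.   ]]
[-0.58803767 75.34324133  0.96052303]
```

View pics/4.png

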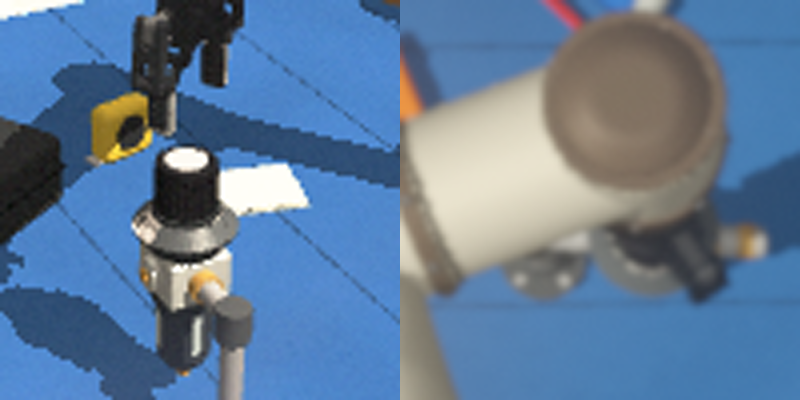

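The scene half shows the fingers straddling the axis above the knob, with the knob at crop (187,160). The top view is blocked by the arm. Descending and closing.

```bash
python3 -m creep '[{"delta_pos":[-0.6,7.5,1],"rot":[0,0,0],"jaw":85},{"delta_pos":[0,7.5,0],"rot":[0,0,0],"jaw":85},{"delta_pos":[0,7.5,0],"rot":[0,0,0],"jaw":85},{"delta_pos":[0,7.5,0],"rot":[0,0,0],"jaw":85},{"delta_pos":[0,7.5,0],"rot":[0,0,0],"jaw":85},{"delta_pos":[0,7.5,0],"rot":[0,0,0],"jaw":85},{"delta_pos":[0,7.5,0],"rot":[0,0,0],"jaw":85},{"delta_pos":[0,7.5,0],"rot":[0,0,0],"jaw":85},{"delta_pos":[0,7.5,0],"rot":[0,0,0],"jaw":85},{"delta_pos":[0,6,0],"rot":[0,0,0],"jaw":85}]'; python3 st.py
python3 -m creep '[{"delta_pos":[0,0,0],"rot":[0,0,0],"jaw":70},{"delta_pos":[0,0,0],"rot":[0,0,0],"jaw":62},{"delta_pos":[0,0,0],"rot":[0,0,0],"jaw":58},{"delta_pos":[0,0,0],"rot":[0,0,0],"jaw":55},{"delta_pos":[0,0,0],"rot":[0,0,0],"jaw":50},{"delta_pos":[0,0,0],"rot":[0,0,0],"jaw":45},{"delta_pos":[0,0,0],"rot":[0,0,0],"jaw":45},{"delta_pos":[0,0,0],"rot":[0,0,0],"jaw":45},{"delta_pos":[0,0,0],"rot":[0,0,0],"jaw":45},{"delta_pos":[0,0,0],"rot":[0,0,0],"jaw":45}]'; python3 st.py
```

```text
clock: 5.57
position: [553.3, 35.4, 214.8]
ee_rot: [-0.337, -0.621, 0.622, 0.338]
contact_force: [-0.3, 0.4, -0.2]
gripper_width: 85.2
clk 5.57 pos [553.29  35.44 214.81] yaw_x 2.1467 F [-0.3   0.42 -0.18] T [-0.028  0.02  -0.002] w 85.16
clock: 6.4
position: [553.4, 35.2, 216.8]
ee_rot: [-0.338, -0.621, 0.622, 0.337]
contact_force: [-2.8, -2.0, 5.3]
gripper_width: 52.8
clk 6.4 pos [553.4   35.21 216.78] yaw_x 2.147 F [-2.79 -1.99  5.3 ] T [-0.208  0.929 -0.035] w 52.77
```

```bash
python3 -m creep '[{"delta_pos":[0,-2,0],"rot":[0,0,0],"jaw":45},{"delta_pos":[0,-2,0],"rot":[0,0,0],"jaw":45},{"delta_pos":[0,-2,0],"rot":[0,0,0],"jaw":45},{"delta_pos":[0,-2,0],"rot":[0,0,0],"jaw":45},{"delta_pos":[0,-2,0],"rot":[0,0,0],"jaw":45},{"delta_pos":[0,-1,0],"rot":[0,0,0],"jaw":45},{"delta_pos":[0,0,0],"rot":[0,0,0],"jaw":45},{"delta_pos":[0,0,0],"rot":[0,0,0],"jaw":45},{"delta_pos":[0,0,0],"rot":[0,0,0],"jaw":45},{"delta_pos":[0,0,0],"rot":[0,0,0],"jaw":45}]'; python3 st.py
```

```text
clock: 7.23
position: [553.2, 35.4, 225.1]
ee_rot: [-0.337, -0.621, 0.622, 0.338]
contact_force: [4.7, -3.8, -12.7]
gripper_width: 52.6
clk 7.23 pos [553.16  35.39 225.06] yaw_x 2.1463 F [  4.72  -3.84 -12.74] T [-0.927 -1.327  0.076] w 52.57
```

The knob is up at its end stop: TCP +8.3 mm, pull force 12.7 N. Easing 0.7 mm, then turning clockwise.

```bash
python3 -m creep '[{"delta_pos":[0,0.7,0],"rot":[0,0,0],"jaw":45},{"delta_pos":[0,0,0],"rot":[0,0.1,0],"jaw":45},{"delta_pos":[0,0,0],"rot":[0,0.1,0],"jaw":45},{"delta_pos":[0,0,0],"rot":[0,0.1,0],"jaw":45},{"delta_pos":[0,0,0],"rot":[0,0.1,0],"jaw":45},{"delta_pos":[0,0,0],"rot":[0,0.1,0],"jaw":45},{"delta_pos":[0,0,0],"rot":[0,0.1,0],"jaw":45},{"delta_pos":[0,0,0],"rot":[0,0.1,0],"jaw":45},{"delta_pos":[0,0,0],"rot":[0,0.1,0],"jaw":45},{"delta_pos":[0,0,0],"rot":[0,0.1,0],"jaw":45}]'; python3 st.py
python3 -m creep '[{"delta_pos":[0,0,0],"rot":[0,0.1,0],"jaw":45},{"delta_pos":[0,0,0],"rot":[0,0.1,0],"jaw":45},{"delta_pos":[0,0,0],"rot":[0,0.1,0],"jaw":45},{"delta_pos":[0,0,0],"rot":[0,0.1,0],"jaw":45},{"delta_pos":[0,0,0],"rot":[0,0.1,0],"jaw":45},{"delta_pos":[0,0,0],"rot":[0,0.1,0],"jaw":45},{"delta_pos":[0,0,0],"rot":[0,0.1,0],"jaw":45},{"delta_pos":[0,0,0],"rot":[0,0.1,0],"jaw":45},{"delta_pos":[0,0,0],"rot":[0,0.1,0],"jaw":45},{"delta_pos":[0,0,0],"rot":[0,0,0],"jaw":45}]'; python3 st.py
cat > look.py <<'E'
import sys
from h import *
S=np.mean([arm.get_image("scene")[165:215,215:275].astype(float) for _ in range(4)],0)
w=S[14:28,14:32];w=np.clip((w-w.min())/(w.max()-w.min())*255,0,255).astype(np.uint8)
save(np.hstack([cv2.resize(S.astype(np.uint8),(400,333),interpolation=cv2.INTER_LANCZOS4),cv2.copyMakeBorder(cv2.resize(w,(400,311),interpolation=cv2.INTER_LANCZOS4),0,22,0,0,cv2.BORDER_CONSTANT)]),sys.argv[1])
E
python3 look.py pics/5.png
```

```text
clock: 8.07
position: [554.0, 35.4, 225.0]
ee_rot: [0.575, 0.412, -0.411, -0.575]
contact_force: [5.9, -3.6, -13.7]
gripper_width: 52.4
clk 8.07 pos [554.01  35.41 225.05] yaw_x 1.242 F [  5.91  -3.58 -13.69] T [-1.173 -1.786  0.184] w 52.4
clock: 8.9
position: [554.5, 34.9, 225.1]
ee_rot: [0.697, 0.121, -0.12, -0.696]
contact_force: [7.9, -6.2, -13.8]
gripper_width: 52.6
clk 8.9 pos [554.51  34.9  225.07] yaw_x 0.3428 F [  7.94  -6.19 -13.79] T [-1.726 -2.165 -0.093] w 52.56
```

View pics/5.png

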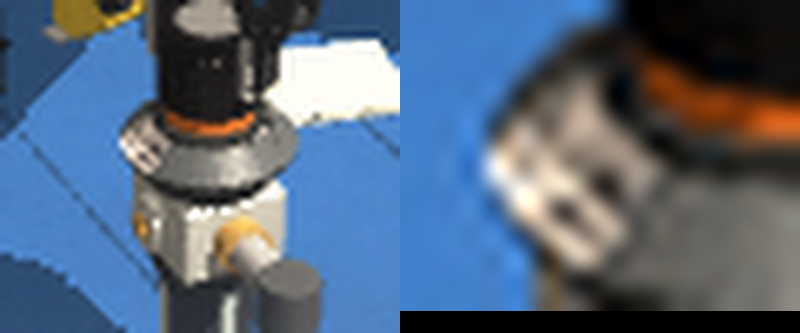

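Picture 5 shows the orange band, so the knob is up. The next digit is at scene px (237,187.5), about +0.3 rad before the middle. This agrees with a start of about 0.2 plus 1.80 turned, so the drum is at about 2.0–2.1. Now I'll lower gently onto the ring.

```bash
python3 -m creep '[{"delta_pos":[0,0.5,0],"rot":[0,0.01,0],"jaw":45},{"delta_pos":[0,0.5,0],"rot":[0,0.01,0],"jaw":45},{"delta_pos":[0,0.5,0],"rot":[0,0.01,0],"jaw":45},{"delta_pos":[0,0.5,0],"rot":[0,0.01,0],"jaw":45},{"delta_pos":[0,0,0],"rot":[0,0.01,0],"jaw":45},{"delta_pos":[0,0,0],"rot":[0,0.01,0],"jaw":45},{"delta_pos":[0,0,0],"rot":[0,0,0],"jaw":45},{"delta_pos":[0,0,0],"rot":[0,0,0],"jaw":45},{"delta_pos":[0,0,0],"rot":[0,0,0],"jaw":45},{"delta_pos":[0,0,0],"rot":[0,0,0],"jaw":45}]'; python3 st.py
python3 -m creep '[{"delta_pos":[0,0.5,0],"rot":[0,0,0],"jaw":45},{"delta_pos":[0,0.5,0],"rot":[0,0,0],"jaw":45},{"delta_pos":[0,0.5,0],"rot":[0,0,0],"jaw":45},{"delta_pos":[0,0,0],"rot":[0,0,0],"jaw":45},{"delta_pos":[0,0,0],"rot":[0,0,0],"jaw":45},{"delta_pos":[0,0,0],"rot":[0,0,0],"jaw":45},{"delta_pos":[0,0,0],"rot":[0,0,0],"jaw":45},{"delta_pos":[0,0,0],"rot":[0,0,0],"jaw":45},{"delta_pos":[0,0,0],"rot":[0,0,0],"jaw":45},{"delta_pos":[0,0,0],"rot":[0,0,0],"jaw":45}]'; python3 st.py
```

```text
clock: 9.93
position: [554.6, 34.8, 225.0]
ee_rot: [0.7, 0.102, -0.1, -0.699]
contact_force: [3.9, -5.0, -6.7]
gripper_width: 52.7
clk 9.93 pos [554.64  34.82 224.96] yaw_x 0.2871 F [ 3.87 -4.96 -6.69] T [-1.502 -1.225 -0.004] w 52.71
clock: 10.77
position: [554.7, 34.8, 224.9]
ee_rot: [0.7, 0.103, -0.1, -0.699]
contact_force: [3.2, -4.7, -0.2]
gripper_width: 52.4
clk 10.77 pos [554.73  34.85 224.86] yaw_x 0.2874 F [ 3.22 -4.75 -0.22] T [-1.52  -0.559  0.003] w 52.45
```

```bash
python3 -m creep '[{"delta_pos":[0,0.5,0],"rot":[0,0,0],"jaw":45},{"delta_pos":[0,0.5,0],"rot":[0,0,0],"jaw":45},{"delta_pos":[0,0.5,0],"rot":[0,0,0],"jaw":45},{"delta_pos":[0,0.5,0],"rot":[0,0,0],"jaw":45},{"delta_pos":[0,0.5,0],"rot":[0,0,0],"jaw":45},{"delta_pos":[0,0.5,0],"rot":[0,0,0],"jaw":45},{"delta_pos":[0,0.5,0],"rot":[0,0,0],"jaw":45},{"delta_pos":[0,0,0],"rot":[0,0,0],"jaw":45},{"delta_pos":[0,0,0],"rot":[0,0,0],"jaw":45},{"delta_pos":[0,0,0],"rot":[0,0,0],"jaw":45}]'; python3 st.py
```

```text
clock: 11.6
position: [554.7, 34.9, 221.7]
ee_rot: [0.7, 0.103, -0.1, -0.699]
contact_force: [1.7, -5.0, 2.7]
gripper_width: 52.6
clk 11.6 pos [554.74  34.88 221.73] yaw_x 0.2875 F [ 1.67 -5.03  2.68] T [-1.518 -0.352  0.01 ] w 52.57
```

```bash
python3 -m creep '[{"delta_pos":[0,0.3,0],"rot":[0,0,0],"jaw":45},{"delta_pos":[0,0.3,0],"rot":[0,0,0],"jaw":45},{"delta_pos":[0,0,0],"rot":[0,0,0],"jaw":45},{"delta_pos":[0,0,0],"rot":[0,0,0],"jaw":45},{"delta_pos":[0,0,0],"rot":[0,0,0],"jaw":45},{"delta_pos":[0,0,0],"rot":[0,0,0],"jaw":45},{"delta_pos":[0,0,0],"rot":[0,0,0],"jaw":45},{"delta_pos":[0,0,0],"rot":[0,0,0],"jaw":45},{"delta_pos":[0,0,0],"rot":[0,0,0],"jaw":45},{"delta_pos":[0,0,0],"rot":[0,0,0],"jaw":45}]'; python3 st.py
```

```text
clock: 12.43
position: [554.8, 34.8, 221.2]
ee_rot: [0.7, 0.103, -0.1, -0.699]
contact_force: [1.6, -5.7, 2.6]
gripper_width: 52.5
clk 12.43 pos [554.77  34.85 221.17] yaw_x 0.2875 F [ 1.64 -5.7   2.63] T [-1.494 -0.321 -0.035] w 52.54
```

It keeps sliding at 2.6 N, below the ring's height, so the lug may already be in the 3's notch. Continuing gently.

```bash
python3 -m creep '[{"delta_pos":[0,0.3,0],"rot":[0,0,0],"jaw":45},{"delta_pos":[0,0.3,0],"rot":[0,0,0],"jaw":45},{"delta_pos":[0,0.3,0],"rot":[0,0,0],"jaw":45},{"delta_pos":[0,0.3,0],"rot":[0,0,0],"jaw":45},{"delta_pos":[0,0.3,0],"rot":[0,0,0],"jaw":45},{"delta_pos":[0,0,0],"rot":[0,0,0],"jaw":45},{"delta_pos":[0,0,0],"rot":[0,0,0],"jaw":45},{"delta_pos":[0,0,0],"rot":[0,0,0],"jaw":45},{"delta_pos":[0,0,0],"rot":[0,0,0],"jaw":45},{"delta_pos":[0,0,0],"rot":[0,0,0],"jaw":45}]'; python3 st.py
```

```text
clock: 13.27
position: [554.8, 34.8, 219.7]
ee_rot: [0.7, 0.103, -0.1, -0.699]
contact_force: [1.6, -4.8, 3.3]
gripper_width: 52.4
clk 13.27 pos [554.76  34.85 219.67] yaw_x 0.2876 F [ 1.62 -4.84  3.29] T [-1.527 -0.368 -0.028] w 52.39
```

```bash
python3 -m creep '[{"delta_pos":[0,0.3,0],"rot":[0,0,0],"jaw":45},{"delta_pos":[0,0.3,0],"rot":[0,0,0],"jaw":45},{"delta_pos":[0,0.3,0],"rot":[0,0,0],"jaw":45},{"delta_pos":[0,0.3,0],"rot":[0,0,0],"jaw":45},{"delta_pos":[0,0.3,0],"rot":[0,0,0],"jaw":45},{"delta_pos":[0,0.3,0],"rot":[0,0,0],"jaw":45},{"delta_pos":[0,0.3,0],"rot":[0,0,0],"jaw":45},{"delta_pos":[0,0,0],"rot":[0,0,0],"jaw":45},{"delta_pos":[0,0,0],"rot":[0,0,0],"jaw":45},{"delta_pos":[0,0,0],"rot":[0,0,0],"jaw":45}]'; python3 st.py; python3 look.py pics/6.png
```

```text
clock: 14.1
position: [554.8, 34.8, 217.6]
ee_rot: [0.7, 0.103, -0.1, -0.699]
contact_force: [0.8, -5.2, 2.4]
gripper_width: 53.0
clk 14.1 pos [554.76  34.84 217.56] yaw_x 0.2876 F [ 0.81 -5.16  2.35] T [-1.558 -0.352  0.011] w 52.97
```

View pics/6.png

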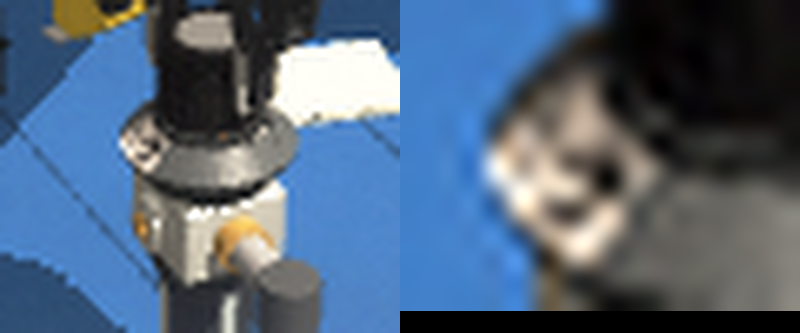

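The knob has dropped: the orange band is gone and a 3-like digit sits near the window middle at about scene px (236.8,187). Pressing the last bit home.

```bash
python3 -m creep '[{"delta_pos":[0,0.3,0],"rot":[0,0,0],"jaw":45},{"delta_pos":[0,0.3,0],"rot":[0,0,0],"jaw":45},{"delta_pos":[0,0.3,0],"rot":[0,0,0],"jaw":45},{"delta_pos":[0,0.3,0],"rot":[0,0,0],"jaw":45},{"delta_pos":[0,0.3,0],"rot":[0,0,0],"jaw":45},{"delta_pos":[0,0,0],"rot":[0,0,0],"jaw":45},{"delta_pos":[0,0,0],"rot":[0,0,0],"jaw":45},{"delta_pos":[0,0,0],"rot":[0,0,0],"jaw":45},{"delta_pos":[0,0,0],"rot":[0,0,0],"jaw":45},{"delta_pos":[0,0,0],"rot":[0,0,0],"jaw":45}]'; python3 st.py
```

```text
clock: 15.13
position: [554.8, 34.8, 216.8]
ee_rot: [0.7, 0.103, -0.1, -0.699]
contact_force: [0.2, -4.8, 6.2]
gripper_width: 52.7
clk 15.13 pos [554.8   34.84 216.76] yaw_x 0.2877 F [ 0.18 -4.81  6.17] T [-1.465  0.029 -0.04 ] w 52.75
```

Stopped at z 216.76, the same height as at the start, with force rising to 6.2 N, so the knob is home. One more light press, then open.

```bash
python3 -m creep '[{"delta_pos":[0,0.3,0],"rot":[0,0,0],"jaw":45},{"delta_pos":[0,0.2,0],"rot":[0,0,0],"jaw":45},{"delta_pos":[0,0,0],"rot":[0,0,0],"jaw":45},{"delta_pos":[0,0,0],"rot":[0,0,0],"jaw":45},{"delta_pos":[0,0,0],"rot":[0,0,0],"jaw":45},{"delta_pos":[0,0,0],"rot":[0,0,0],"jaw":45},{"delta_pos":[0,0,0],"rot":[0,0,0],"jaw":45},{"delta_pos":[0,0,0],"rot":[0,0,0],"jaw":45},{"delta_pos":[0,0,0],"rot":[0,0,0],"jaw":45},{"delta_pos":[0,0,0],"rot":[0,0,0],"jaw":45}]'; python3 st.py
python3 -m creep '[{"delta_pos":[0,0,0],"rot":[0,0,0],"jaw":55},{"delta_pos":[0,0,0],"rot":[0,0,0],"jaw":60},{"delta_pos":[0,0,0],"rot":[0,0,0],"jaw":70},{"delta_pos":[0,0,0],"rot":[0,0,0],"jaw":80},{"delta_pos":[0,0,0],"rot":[0,0,0],"jaw":85},{"delta_pos":[0,0,0],"rot":[0,0,0],"jaw":85},{"delta_pos":[0,0,0],"rot":[0,0,0],"jaw":85},{"delta_pos":[0,0,0],"rot":[0,0,0],"jaw":85},{"delta_pos":[0,0,0],"rot":[0,0,0],"jaw":85},{"delta_pos":[0,0,0],"rot":[0,0,0],"jaw":85}]'; python3 st.py
python3 -m creep '[{"delta_pos":[0,-5,0],"rot":[0,0,0],"jaw":85},{"delta_pos":[0,-10,0],"rot":[0,0,0],"jaw":85},{"delta_pos":[0,-15,0],"rot":[0,0,0],"jaw":85},{"delta_pos":[0,-20,0],"rot":[0,0,0],"jaw":85},{"delta_pos":[0,-20,0],"rot":[0,0,0],"jaw":85},{"delta_pos":[0,-20,0],"rot":[0,0,0],"jaw":85},{"delta_pos":[0,-10,0],"rot":[0,0,0],"jaw":85},{"delta_pos":[0,0,0],"rot":[0,0,0],"jaw":85},{"delta_pos":[0,0,0],"rot":[0,0,0],"jaw":85},{"delta_pos":[0,0,0],"rot":[0,0,0],"jaw":85}]'; python3 st.py; python3 look.py pics/7.png
```

```text
clock: 15.97
position: [554.8, 34.8, 216.8]
ee_rot: [0.7, 0.103, -0.1, -0.699]
contact_force: [-0.0, -4.4, 7.7]
gripper_width: 52.7
clk 15.97 pos [554.82  34.84 216.76] yaw_x 0.2878 F [-0.01 -4.37  7.74] T [-1.371e+00  2.560e-01  1.000e-03] w 52.72
clock: 16.8
position: [553.5, 35.5, 212.8]
ee_rot: [-0.7, -0.101, 0.101, 0.7]
contact_force: [0.4, 0.8, 0.2]
gripper_width: 85.0
clk 16.8 pos [553.46  35.49 212.84] yaw_x 0.2868 F [0.41 0.75 0.22] T [ 0.001 -0.001  0.038] w 84.99
clock: 17.63
position: [552.8, 35.5, 311.6]
ee_rot: [-0.7, -0.1, 0.102, 0.7]
contact_force: [0.3, -0.9, -0.7]
gripper_width: 85.2
clk 17.63 pos [552.79  35.46 311.62] yaw_x 0.2866 F [ 0.28 -0.89 -0.74] T [-0.031 -0.056 -0.025] w 85.16
```

View pics/7.png

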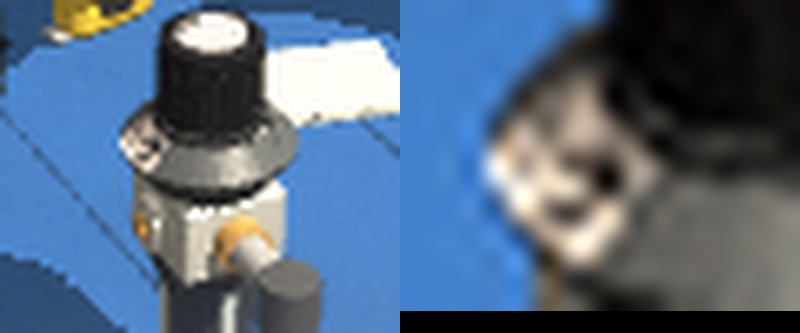

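The knob is down with no band showing, and the digit reads like a 3 at about scene px (237,187.5), slightly to +y. I'll move the arm aside to check from the top camera before handing in.

```bash
python3 -m creep '[{"delta_pos":[-10,0,-35],"rot":[0,0,0],"jaw":85},{"delta_pos":[-10,0,-35],"rot":[0,0,0],"jaw":85},{"delta_pos":[-10,0,-35],"rot":[0,0,0],"jaw":85},{"delta_pos":[-10,0,-35],"rot":[0,0,0],"jaw":85},{"delta_pos":[-10,0,-35],"rot":[0,0,0],"jaw":85},{"delta_pos":[-10,0,-35],"rot":[0,0,0],"jaw":85},{"delta_pos":[-10,0,-35],"rot":[0,0,0],"jaw":85},{"delta_pos":[-10,0,-35],"rot":[0,0,0],"jaw":85},{"delta_pos":[0,0,0],"rot":[0,0,0],"jaw":85},{"delta_pos":[0,0,0],"rot":[0,0,0],"jaw":85}]'
python3 - <<'E'
from st import *
def up(w): 
  w=np.clip((w-w.min())/(w.max()-w.min())*255,0,255).astype(np.uint8);return cv2.resize(w,(400,400),interpolation=cv2.INTER_LANCZOS4)
T=np.mean([arm.get_image("top")[164:184,253:273].astype(float) for _ in range(8)],0)
S=np.mean([arm.get_image("scene")[178:194,229:245].astype(float) for _ in range(8)],0)
save(np.hstack([up(T),up(S)]),"pics/8.png")
E
```

```text
clock: 18.67
position: [555.4, -257.6, 311.5]
ee_rot: [-0.7, -0.099, 0.101, 0.7]
contact_force: [-1.3, 0.5, 1.1]
gripper_width: 84.9
clk 18.67 pos [ 555.43 -257.56  311.52] yaw_x 0.2832 F [-1.34  0.52  1.1 ] T [ 0.079 -0.084 -0.015] w 84.86
```

View pics/8.png

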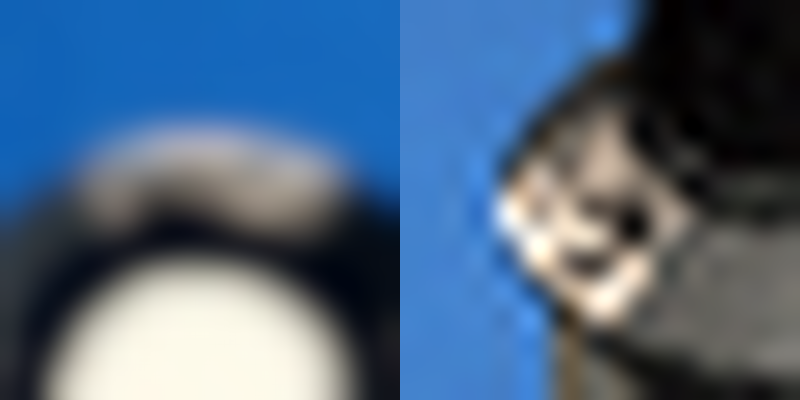

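The top view shows the digit's dark mass slightly left (+y) of the window centre at about px (261,173). The scene view shows a curved, multi-stroke digit, not a 1, which agrees with a drum angle of about 2.2. Handing in.

```bash
python3 -c "
from st import *
print(arm.job_done())"
```

```text
clk 19.47 pos [ 555.97 -255.7   312.92] yaw_x 0.2868 F [-0.71 -0.25  0.38] T [-0.015 -0.031  0.056] w 85.02
the job is handed in; nothing more can be done
None
```

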